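# Dial open the key safe

## Robot

A 6-joint arm with a two-finger parallel gripper is mounted at the origin on a cart in front of the work surface, level with it; the furniture and walls round the work are solid. World frame = base frame: x ahead of the robot, y to its left, z up, the work surface at z = 0. Lengths are in m, angles in rad, forces in N, time in s.
With the tool pointing down it reaches from about 0.325 to 0.775 m from the base axis. Payload 9.3 kg.
Tool frame: the origin (TCP) lies at the very end of the fingers, on their centre line; the grasp point (between the pads) lies 19 mm behind it; z points along the fingers, y is the direction in which the jaws open and shut (so a half turn about z gives the same grasp; the last joint's range is limited). The gripper opens to 85 mm and grips with 20 to 120 N. Pads are 22 mm wide; open, the fingers measure 114 mm over their backs; the gripper's body (76 mm by 85 mm) begins 54 mm behind the grasp point. The pads swing forward as they close: fully open they stand 13 mm farther back than shut.
Start: joints at [-1.488, 0.259, 0.021, 1.334, 0, 1.418], TCP at [0.128, -0.535, 0.231] pointing down, gripper open.
Joint ranges: [-3.04, 3.04], [-0.91, 1.82], [-1.04, 1.36], [-1.92, 1.95], [-1.52, 1.45], [-3.14, 3.14]. Speed limits (rad/s): [2.22, 2.22, 2.79, 3.14, 3.14, 3.14].

## Interface

Orientations are given as a unit quaternion [x, y, z, w].
In Python, from plant import manip gives the robot as it stands.
- The arm moves only by the tool play_rows, never from a script. Its argument "deltas" is one flat list of numbers, 7 for each row, row after row: the turn, a rotation vector about the tool's x, y, z in degrees, then the shift along the tool's x, y, z in cm, then the opening, from -1 (shut) to 1 (fully open). In form: [ax, ay, az, x, y, z, hand, ax, ay, az, x, y, z, hand, ...]. A call has exactly 8 rows; each row is the pose to reach, as a shift and turn from the pose commanded when the call began, along the tool's axes at that moment; what a row does not reach only later rows make up. A row lasts 1/10 s, in which the tool goes at most 50 mm and 8.59 degrees, less where a joint would pass 70% of its speed; a pose out of reach is approached as far as the arm can. A call with a gripper value outside its range is refused whole. The fingers move at their own pace and stop on an object; "squeeze" is the grip in N (left out, the last holds). Time passes only in rows, so rows that repeat a pose let the fingers close, or fill a call up. It gives the time, the measured TCP pose, the force and the opening at its end, in the units of the state.
- manip.read_state(): the state, without advancing time (a new reading comes with each control period).
- manip.grab_frame(name): name is "side" or "top"; returns the picture (400x640x3 uint8, blue, green, red); there is no depth.
- manip.camera_model(name): a dict with "intrinsics" (3x3 intrinsics, pixels), "cam_to_world" (4x4, takes a point from camera to world coordinates). Camera axes: x right, y up, looking along -z (the intrinsics and any distortion apply to the point x, -y, -z); pixel columns grow to the right and rows downward; lengths in m; the calibration is good to about 2 mm. A picture is of the moment at which its call begins. camera_model takes no time and is no camera call.
- manip.sign_off(): hands the job in, once; it reports no verdict.
The state is a dict: "time_s": time; "qpos": joint angles; "qd": joint speeds; "joint_torque": joint torques, N m; "ee_pos": TCP position; "ee_rot": TCP orientation; "contact_force": force on the tool from outside, world axes, zero at the start; "moment": the same for the moment, N m; "grip_width": opening from 0.0 (shut) to 1.0 (fully open).
Only numpy, scipy, OpenCV 4.12 (cv2) and the standard library are available. Lean on these libraries where they do the work, as an engineer would, in place of code of your own. Each camera call takes 0.05 s, during which the arm holds its last target. There are 200 camera calls.

## Task

Open the key safe on the worktop by its combination, reading its dial like a clock face: turn the crank dial clockwise past 4 once and stop at 4 the second time, then anticlockwise past 9 once and stop at 9 the second time (do not run beyond either stop), then clockwise straight to 2, pausing about half a second at each of the three. Go gently, without straining the sprung crank pin sideways, then slide the key cover fully open, let go, and leave the dial at 2 and the small things beside the safe alone.

Things in the scene. Friction and masses are not known exactly. Their poses are not given: they have to be found in the camera images.
- safe: grey key safe fixed flat on the worktop, 116 x 230 x 45 mm (its x, y, z); origin at the centre of its underside, z up. Its +y half is a key compartment under a sliding aluminium cover; its -y half carries a round steel crank dial. Seen from above the dial's 12 o'clock is the safe's +x, 3 o'clock its -y, 6 its -x, 9 its +y; one hour is 0.524 rad.
- dial_place (a point): nominal centre of the dial on the safe's top, at the safe's local (0, -0.050, 0.045). The dial is bolted in slots: its true centre lies up to 3 mm off along x and up to 10 mm off along y, different each time and not given: find it by touch, force or sight. Dial 90 mm across, flat face 58 mm above the worktop, in a dark bezel 106 mm across with 12 bright fixed marks, a double one at 12.
- dial (a joint): dial angle in rad, clockwise positive, counted through whole turns: 0 = crank pin at 12 o'clock, starts within 0.9 of 0. Code: 8.378 (second 4 o'clock), then -1.571 (second 9), then 1.047 (2). Turns without end against 0.05 N m of friction (1.5 N at the pin), stays where left; a black slot shows the pin's direction.
- pin (a joint): sideways strain in m of the upright crank pin. It is clamped 26 to 38 mm from the dial's true centre (set anew each time, not given) and sprung along the radius: 0 = at rest, positive = outward, 2 N per mm; over 4 mm (8 N) either way is too much. Its black sleeve, 14 mm across, 62 to 94 mm above the worktop, spins freely: pinch it from above and circle without turning the hand.
- cover (a joint): travel of the key cover in m: 0 = shut, 0.040 = fully open; it slides along the safe's +y against about 2.5 N. An inner lock blocks it within its first 20 mm or so unless the dial stands at 2 o'clock.
- cover_grip (a point): point in the black grip ridge on the cover: ridge 50 mm long (x), 12 mm wide (y), from 50 to 75 mm above the worktop; the point lies on its centre, 66 mm above the worktop, at the safe's local (0, 0.065) when shut. Axes as the safe's.
- terminal_strip: loose white terminal strip, 19 x 66 x 16 mm, left of the safe; origin at the centre of its underside; to be left alone
- small_tape: loose small black tape roll, 55 mm across, 19 mm high, right of the safe; origin at the centre of its underside; to be left alone
- switch_insert: loose white switch insert, 50 x 24 x 36 mm, right of the safe; origin at the centre of its underside; to be left alone

How it is judged:
By the outcome, as a careful person would: the job done as asked, in the order asked, and still so for the second after the job is handed in, with the robot touching nothing.
It also fails if it takes over 72 s, if anything falls off the work surface, if the arm or the gripper's body presses on something with over 40 N, if the wrist force passes 120 N, or if a joint passes its speed limit or range.

## Working session

There is one attempt and no reset: what is moved stays moved. The work goes in short steps, Python scripts to look and compute and a tool call to move; the robot and the scene stay as the last step left them, time stands still between calls to the robot, and variables do not carry over. Pictures are saved under pics/ and viewed, about 8 in all and at most 12, crops included, and the job is handed in when it is done.

Besides the shell and the picture viewer there is one more tool, called after "Request:" as a command line: name --argument value ..., lists and objects as JSON in quotes. play_rows: Moves the arm, as the interface text tells. Its arguments: {"type":"object","properties":{"deltas":{"type":"array"},"squeeze":{"type":"number"}},"required":["deltas"]}

```bash
mkdir -p pics; ls
python3 - <<'E'
from plant import manip
import cv2,numpy as np
for n in("top","side"):
    im=manip.grab_frame(n); cv2.imwrite(f"pics/{n}0.png",im)
    c=manip.camera_model(n); print(n,np.round(c["intrinsics"],1).tolist(),np.round(c["cam_to_world"],3).tolist(),[k for k in c])
s=manip.read_state(); print(s)
E
```

```text
pics
top [[476.8, 0.0, 321.5], [0.0, 476.8, 200.4], [0.0, 0.0, 1.0]] [[0.029, 0.983, -0.179, 0.339], [-1.0, 0.027, -0.016, 0.039], [-0.011, 0.18, 0.984, 1.2], [0.0, 0.0, 0.0, 1.0]] ['intrinsics', 'cam_to_world']
side [[488.1, 0.0, 308.2], [0.0, 488.1, 202.1], [0.0, 0.0, 1.0]] [[-0.992, 0.08, -0.098, 0.431], [-0.124, -0.475, 0.871, 0.963], [0.024, 0.876, 0.481, 0.583], [0.0, 0.0, 0.0, 1.0]] ['intrinsics', 'cam_to_world']
{'time_s': 0.1, 'qpos': array([-1.48757851e+00,  2.59128523e-01,  2.08248380e-02,  1.33369995e+00,
        5.45150467e-06,  1.41817840e+00]), 'qd': array([-0.00059545, -0.00079199,  0.00142527, -0.00044184, -0.00114674,
       -0.00074845]), 'joint_torque': array([ 5.17340450e-03, -5.56694198e+01,  3.45068550e+01,  1.15913540e-02,
       -1.02313386e-04, -1.34681088e-05]), 'ee_pos': array([ 0.12847638, -0.53451885,  0.23072558]), 'ee_rot': array([ 9.93055559e-01,  1.17644772e-01,  2.36667102e-05, -6.03195373e-04]), 'contact_force': array([-0.05584473, -0.44304198,  0.00312858]), 'moment': array([-0.0285638 ,  0.0350031 , -0.02334523]), 'grip_width': 0.9969377354287547}
```

View pics/top0.png

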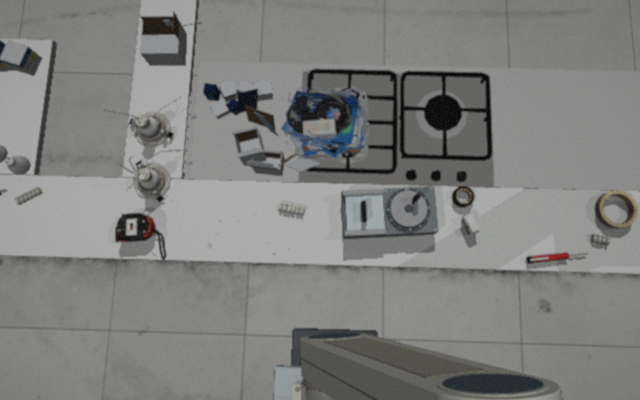

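View pics/side0.png

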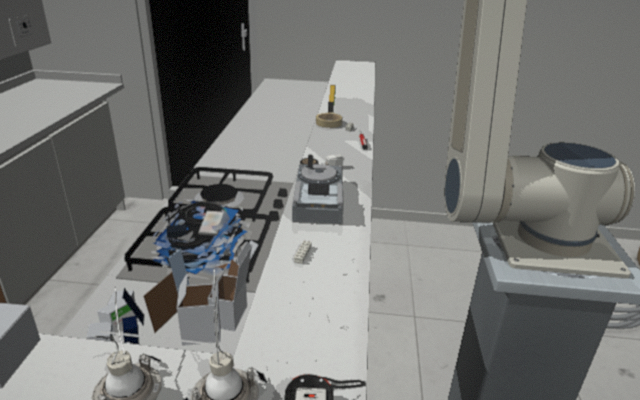

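```bash
cat > h.py <<'E'
import cv2,numpy as np
from plant import manip
def ray(n,u,v):
    c=manip.camera_model(n);K=np.array(c["intrinsics"]);T=np.array(c["cam_to_world"])
    d=np.linalg.solve(K,[u,v,1.]);d=T[:3,:3]@[d[0],-d[1],-d[2]]
    return T[:3,3],d
def onz(n,u,v,z):
    o,d=ray(n,u,v);return (o+d*(z-o[2])/d[2])
def proj(n,p):
    c=manip.camera_model(n);K=np.array(c["intrinsics"]);T=np.array(c["cam_to_world"])
    q=T[:3,:3].T@(np.array(p)-T[:3,3]);q=K@[q[0],-q[1],-q[2]];return q[:2]/q[2]
E
python3 - <<'E'
from h import *
a=cv2.imread("pics/top0.png")[175:250,330:490];b=cv2.imread("pics/side0.png")[145:230,280:360]
a=cv2.resize(a,None,fx=5,fy=5,interpolation=cv2.INTER_CUBIC)
cv2.imwrite("pics/c0.png",a)
cv2.imwrite("pics/c1.png",cv2.resize(b,None,fx=7,fy=7,interpolation=cv2.INTER_CUBIC))
E
```

```text
(no output)
```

View pics/c0.png

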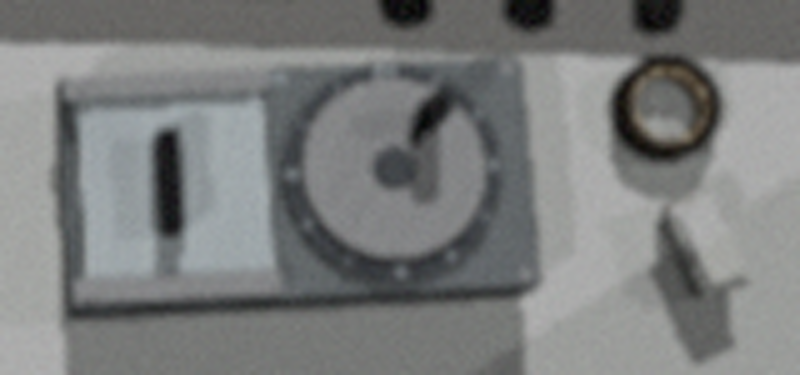

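View pics/c1.png

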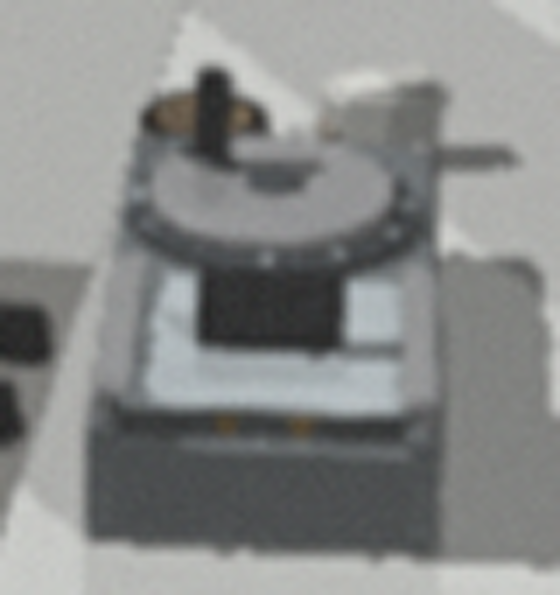

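Run:
```python
from h import *
P=lambda cx,cy:(330+cx/5-.4,175+cy/5-.4)
Q=lambda cx,cy:(280+cx/7-.43,145+cy/7-.43)
im=cv2.imread("pics/top0.png");hsv=cv2.cvtColor(im,cv2.COLOR_BGR2HSV)
g=cv2.cvtColor(im,cv2.COLOR_BGR2GRAY)
up=cv2.resize(g[175:250,330:490],None,fx=5,fy=5,interpolation=cv2.INTER_CUBIC)
# disc: bright region around (396,168)
m=((up>118)).astype(np.uint8)*255
yy,xx=np.mgrid[:up.shape[0],:up.shape[1]];m[np.hypot(xx-396,yy-168)>103]=0
m=cv2.morphologyEx(m,cv2.MORPH_OPEN,np.ones((9,9)))
cs,_=cv2.findContours(m,cv2.RETR_EXTERNAL,cv2.CHAIN_APPROX_NONE);c=max(cs,key=cv2.contourArea)
h=cv2.convexHull(c);e=cv2.fitEllipse(h);print("disc",e,cv2.minEnclosingCircle(c))
print("disc world",onz("top",*P(*e[0]),.058))
# safe top outline corners seen by eye in the crop (top face z=.045)
print("hub",onz("top",*P(396,168),.060))
for n,q in dict(tl=(58,82),tr=(520,62),br=(537,285),bl=(70,305)).items(): print(n,onz("top",*P(*q),.045))
# ridge dark blob & pin
d=(up<50).astype(np.uint8)
n,l,st,ce=cv2.connectedComponentsWithStats(d)
for i in range(1,n):
    if st[i,4]>300 : print("dark",st[i],ce[i])
print("ridge",onz("top",*P(170,183),.075), "ends",onz("top",*P(170,130),.075),onz("top",*P(172,235),.075))
print("pin top",onz("top",*P(440,97),.094),"side",onz("side",*Q(211,72),.094))
print("pin bottom",onz("top",*P(420,136),.062),"side",onz("side",*Q(214,155),.062))
```

```text
disc ((393.7137756347656, 167.12425231933594), (172.0397186279297, 179.4595489501953), 122.54690551757812) ((393.9367980957031, 165.7729949951172), 90.22447204589844)
disc world [ 0.53415232 -0.15327581  0.058     ]
hub [ 0.53341135 -0.15404061  0.06      ]
tl [0.57450923 0.00989314 0.045     ]
tr [ 0.59071575 -0.21787911  0.045     ]
br [ 0.48023295 -0.22466793  0.045     ]
bl [0.4641686  0.00167393 0.045     ]
dark [ 381    0   49   26 1018] [405.68467583  10.49705305]
dark [ 506    0   46   29 1115] [529.12466368  12.14349776]
dark [ 636    0   44   33 1252] [656.53194888  14.10543131]
dark [ 615   58  101  101 2377] [654.38746319 117.34455196]
dark [413  92  37  50 856] [430.43107477 115.11331776]
dark [ 157  134   23  100 1742] [168.19230769 183.58036739]
ridge [ 0.52065673 -0.04383402  0.075     ] ends [ 0.54637354 -0.04349358  0.075     ] [ 0.49565241 -0.04511512  0.075     ]
pin top [ 0.56215093 -0.16911451  0.094     ] side [ 0.5571011  -0.16903315  0.094     ]
pin bottom [ 0.54909356 -0.16535081  0.062     ] side [ 0.55499707 -0.16745951  0.062     ]
```

The top crop shows the safe at crop x 58–535, y 60–310. The dial centre is near (394,167), the pin runs from (420,136) to (440,97), and the ridge is near (169,183). In the side crop the pin stands at (212,72–155). Measured sizes and both views agree to about 2 mm.

- **Safe yaw:** about 0.07 rad.
- **Dial centre:** about (0.534, -0.1535).
- **Pin:** about (0.556, -0.168).

I'm moving above the pin now.

Request:
play_rows --deltas '[0,0,0,2,-1,0,1,0,0,0,6,-3,0,1,0,0,0,10,-5.1,0,1,0,0,0,14,-7.2,0,1,0,0,0,18,-9.2,0,1,0,0,0,22,-11.3,0,1,0,0,0,26,-13.3,0,1,0,0,0,30,-15.3,0,1]' --squeeze 25

```text
time_s: 0.9
ee_pos: [0.3855, -0.3144, 0.2312]
ee_rot: [0.993, 0.118, -0.0, -0.0]
contact_force: [-0.5, -0.4, -0.2]
grip_width: 0.997
```

Request:
play_rows --deltas '[0,0,2,4,-2,1,1,0,0,4,8,-4,3,1,0,0,6,12,-6.2,5,1,0,0,8,15.5,-8,7,1,0,0,9.45,18,-9.3,8,1,0,0,9.45,19.5,-10,9,1,0,0,9.45,20.2,-10.3,9.5,1,0,0,9.45,20.2,-10.3,9.5,1]'

```text
time_s: 1.7
ee_pos: [0.5567, -0.1685, 0.1355]
ee_rot: [0.999, 0.036, -0.001, -0.0]
contact_force: [-0.4, -0.1, 0.0]
grip_width: 0.999
```

```bash
cat >> h.py <<'E'
from scipy.spatial.transform import Rotation as R
def st():
    s=manip.read_state();return s,R.from_quat(s["ee_rot"])
def to(p):
    s,r=st();return np.round(r.inv().apply(np.array(p)-s["ee_pos"])*100,2)
E
python3 - <<'E'
from h import *
s,r=st();print(s["time_s"],s["ee_pos"],r.as_matrix().round(4).tolist(),s["contact_force"],s["qpos"].round(3),to([.556,-.168,.068]))
im=manip.grab_frame("top");cv2.imwrite("pics/t1.png",im)
im=manip.grab_frame("side");cv2.imwrite("pics/s1.png",cv2.resize(im[80:230,240:400],None,fx=4,fy=4,interpolation=cv2.INTER_CUBIC))
E
```

```text
1.7 [ 0.55666978 -0.1685029   0.1355173 ] [[0.9974, 0.0719, -0.0013], [0.0719, -0.9974, 0.0004], [-0.0012, -0.0005, -1.0]] [-0.43799948 -0.13859959  0.0452998 ] [-0.438  0.355 -0.086  1.131 -0.     2.632] [-0.05 -0.05  6.75]
```

View pics/s1.png

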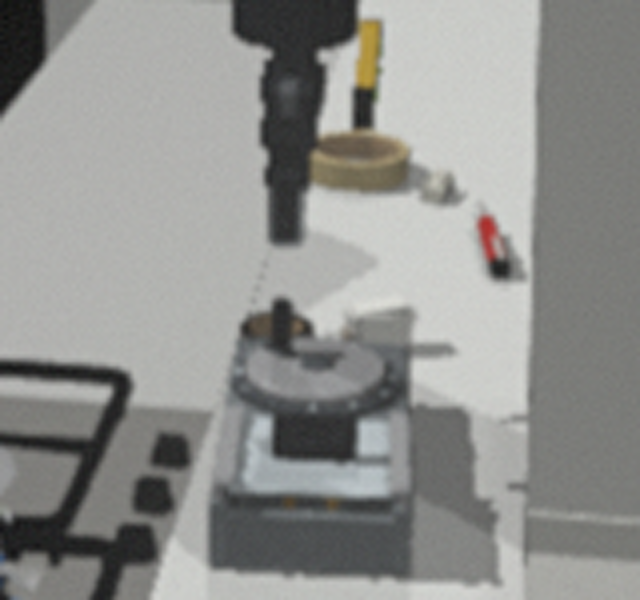

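The gripper at crop column ~287 stands over the pin at ~283, so they line up. I'm descending and pinching.

Request:
play_rows --deltas '[0,0,0,0,0,1,1,0,0,0,0,0,2.5,1,0,0,0,0,0,4,1,0,0,0,0,0,5.5,1,0,0,0,0,0,6.3,1,0,0,0,0,0,6.7,1,0,0,0,0,0,6.7,0,0,0,0,0,0,6.7,-0.4]' --squeeze 25

```text
time_s: 2.6
ee_pos: [0.557, -0.1689, 0.0699]
ee_rot: [0.999, 0.035, 0.0, 0.0]
contact_force: [-0.3, 0.2, -0.2]
grip_width: 0.696
```

Request:
play_rows --deltas '[0,0,0,0,0,0,-0.5,0,0,0,0,0,0,-0.6,0,0,0,0,0,0,-0.7,0,0,0,0,0,0,-0.8,0,0,0,0,0,0,-1,0,0,0,0,0,0,-1,0,0,0,0,0,0,-1,0,0,0,0,0,0,-1]'

```text
time_s: 3.4
ee_pos: [0.5571, -0.1688, 0.0696]
ee_rot: [0.999, 0.035, 0.0, 0.0]
contact_force: [1.2, -1.7, 5.5]
grip_width: 0.152
```

Run:
```python
from h import *
s,r=st();print(s["ee_pos"],s["contact_force"],s["moment"],s["grip_width"]*85)
im=manip.grab_frame("side");cv2.imwrite("pics/s2.png",cv2.resize(im[110:220,260:380],None,fx=5,fy=5,interpolation=cv2.INTER_CUBIC))
```

```text
[ 0.55710465 -0.16875663  0.06963484] [ 1.16050095 -1.69133467  5.45758622] [-0.34714579 -0.33992878  0.01589755] 12.883039295178568
```

View pics/s2.png

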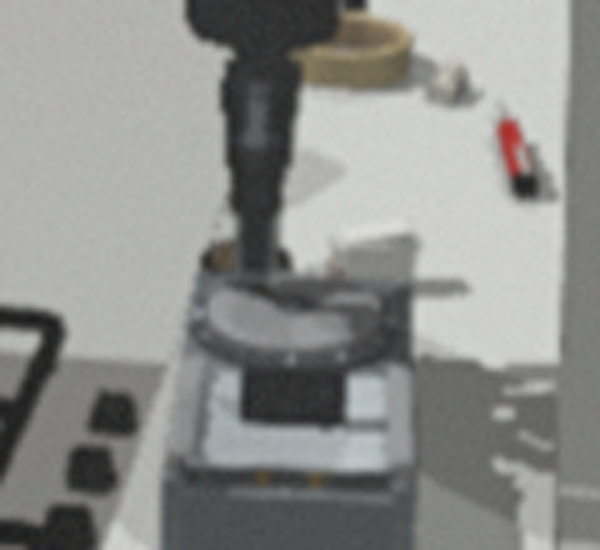

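The fingers have closed on the pin, at crop (255,265), with 12.9 mm of opening and about 2 N of side force. Next I'm planning a slow first arc.

```bash
cat > arc.py <<'E'
import sys,numpy as np
# arc.py r_cm th0 th1 [ease: i,o,io,n] [shift x y cm spread over call] : tool-frame rows
r,a,b=map(float,sys.argv[1:4]);e=sys.argv[4] if len(sys.argv)>4 else "n"
sx,sy=map(float,sys.argv[5:7]) if len(sys.argv)>6 else (0,0)
t=np.arange(1,9)/8
f={"n":t,"io":3*t**2-2*t**3,"i":t**2*(2-t),"o":1-(1-t)**2*(1+t)}[e]
# last "o" row reaches b at rest
th=a+(b-a)*f
for k,x in enumerate(th): print(f"0,0,0,{r*(np.cos(x)-np.cos(a))+sx*t[k]:.2f},{r*(np.sin(x)-np.sin(a))+sy*t[k]:.2f},0,-1,",end=" ")
print()
E
python3 arc.py 2.8 0.656 1.456 io
```

```text
0,0,0,-0.06,0.08,0,-1, 0,0,0,-0.23,0.26,0,-1, 0,0,0,-0.50,0.50,0,-1, 0,0,0,-0.84,0.73,0,-1, 0,0,0,-1.21,0.90,0,-1, 0,0,0,-1.55,1.01,0,-1, 0,0,0,-1.80,1.06,0,-1, 0,0,0,-1.90,1.07,0,-1,
```

Request:
play_rows --deltas '[0,0,0,-0.06,0.08,0,-1,0,0,0,-0.23,0.26,0,-1,0,0,0,-0.5,0.5,0,-1,0,0,0,-0.84,0.73,0,-1,0,0,0,-1.21,0.9,0,-1,0,0,0,-1.55,1.01,0,-1,0,0,0,-1.8,1.06,0,-1,0,0,0,-1.9,1.07,0,-1]' --squeeze 25

```text
time_s: 4.25
ee_pos: [0.5386, -0.1812, 0.0696]
ee_rot: [0.999, 0.035, 0.0, 0.0]
contact_force: [2.5, -2.4, 5.7]
grip_width: 0.15
```

```bash
python3 - <<'E'
from h import *
s,r=st();print(s["time_s"],s["ee_pos"].round(5),s["contact_force"].round(2),s["moment"].round(3),s["grip_width"]*85)
p=r.inv().apply(s["ee_pos"]-[.534,-.1535,0]);f=r.inv().apply(s["contact_force"]);th=np.arctan2(p[1],p[0]);print(p,th,np.hypot(*p[:2]),"rad",f[0]*np.cos(th)+f[1]*np.sin(th),"tan",-f[0]*np.sin(th)+f[1]*np.cos(th))
E
python3 arc.py 2.8 1.456 2.456 io
```

```text
4.25 [ 0.53861 -0.18119  0.06962] [ 2.51 -2.44  5.7 ] [-0.509 -0.592 -0.044] 12.715271323090267
[ 0.00268651  0.02801853 -0.06959061] 1.4752050687330311 0.028147035929720357 rad 2.8240820096017085 tan -2.0774783478715197
0,0,0,-0.12,0.01,0,-1, 0,0,0,-0.44,0.02,0,-1, 0,0,0,-0.88,-0.04,0,-1, 0,0,0,-1.37,-0.19,0,-1, 0,0,0,-1.83,-0.42,0,-1, 0,0,0,-2.19,-0.69,0,-1, 0,0,0,-2.41,-0.92,0,-1, 0,0,0,-2.49,-1.01,0,-1,
```

Request:
play_rows --deltas '[0,0,0,-0.12,0.02,0,-1,0,0,0,-0.45,0.04,0,-1,0,0,0,-0.9,-0.01,0,-1,0,0,0,-1.4,-0.16,0,-1,0,0,0,-1.87,-0.38,0,-1,0,0,0,-2.24,-0.64,0,-1,0,0,0,-2.47,-0.86,0,-1,0,0,0,-2.55,-0.95,0,-1]'

```text
time_s: 5.05
ee_pos: [0.5121, -0.1732, 0.0696]
ee_rot: [0.999, 0.035, -0.0, 0.0]
contact_force: [1.3, -1.1, 6.3]
grip_width: 0.154
```

```bash
cat > rd.py <<'E'
from h import *
import sys
C=[float(x) for x in sys.argv[1:3]]
s,r=st();print(s["time_s"],s["ee_pos"].round(5),s["contact_force"].round(2),s["grip_width"]*85)
p=r.inv().apply(s["ee_pos"]-np.array(C+[0]));f=r.inv().apply(s["contact_force"]);th=np.arctan2(p[1],p[0]);u=f[0]*np.cos(th)+f[1]*np.sin(th)
print("th",th,"r mm",1e3*np.hypot(*p[:2]),"rad",u,"tan",-f[0]*np.sin(th)+f[1]*np.cos(th))
q=s["ee_pos"]+r.apply([np.cos(th)*u/2000,np.sin(th)*u/2000,0])
print("free",q[:2].round(5))
E
python3 rd.py .534 -.1535; python3 arc.py 2.9 2.456 3.456 io
```

```text
5.05 [ 0.51207 -0.17316  0.06959] [ 1.27 -1.11  6.26] 13.10801349838354
th 2.4802273614546895 r mm 29.48532862410525 rad -0.1970035551727034 tan -1.6779901726998876
free [ 0.51214 -0.17309]
0,0,0,-0.08,-0.10,0,-1, 0,0,0,-0.26,-0.37,0,-1, 0,0,0,-0.46,-0.79,0,-1, 0,0,0,-0.61,-1.30,0,-1, 0,0,0,-0.66,-1.83,0,-1, 0,0,0,-0.62,-2.29,0,-1, 0,0,0,-0.55,-2.61,0,-1, 0,0,0,-0.51,-2.73,0,-1,
```

Request:
play_rows --deltas '[0,0,0,-0.08,-0.1,0,-1,0,0,0,-0.26,-0.37,0,-1,0,0,0,-0.46,-0.79,0,-1,0,0,0,-0.61,-1.3,0,-1,0,0,0,-0.66,-1.83,0,-1,0,0,0,-0.62,-2.29,0,-1,0,0,0,-0.55,-2.61,0,-1,0,0,0,-0.51,-2.73,0,-1]'

```text
time_s: 5.85
ee_pos: [0.5053, -0.1463, 0.0696]
ee_rot: [0.999, 0.035, 0.0, 0.0]
contact_force: [1.0, -2.4, 6.2]
grip_width: 0.148
```

```bash
cat > fit.py <<'E'
import numpy as np
from scipy.optimize import least_squares
# ee_xy, force_xy at the ends of the moves
D=np.loadtxt("pts.txt")
def res(v,full=False):
    d=D[:,:2]-v[:2];rr=np.hypot(*d.T);n=d/rr[:,None]
    fr=((D[:,2:]-v[3:5])*n).sum(1); return rr+fr/2000-v[2]
m=len(D)
pri=lambda v:np.r_[res(v)*1e3/.15, v[3:5]/.5]
s=least_squares(pri,[.534,-.1535,.029,0,0]);print(s.x.round(5),"res mm",(res(s.x)*1e3).round(2))
E
cat > pts.txt <<'E'
.5571 -.16876 1.16 -1.69
.53861 -.18119 2.51 -2.44
.51207 -.17316 1.27 -1.11
E
python3 - >>pts.txt <<'E'
from h import *
s,_=st();print(*s["ee_pos"][:2].round(5),*s["contact_force"][:2].round(2))
E
cat pts.txt; python3 fit.py; python3 rd.py .534 -.1535; python3 arc.py 2.9 3.456 4.456 io
```

```text
.5571 -.16876 1.16 -1.69
.53861 -.18119 2.51 -2.44
.51207 -.17316 1.27 -1.11
0.50533 -0.14627 1.03 -2.43
[ 0.5336  -0.15441  0.02854 -0.01449 -0.01367] res mm [-0.07  0.13 -0.11  0.05]
5.85 [ 0.50533 -0.14627  0.06957] [ 1.03 -2.43  6.21] 12.609771453058967
th -2.8256922254378996 r mm 29.544412336612194 rad -1.586938538351342 tan -2.1120934480019202
free [ 0.5061  -0.14646]
0,0,0,0.04,-0.12,0,-1, 0,0,0,0.17,-0.42,0,-1, 0,0,0,0.42,-0.81,0,-1, 0,0,0,0.77,-1.21,0,-1, 0,0,0,1.19,-1.54,0,-1, 0,0,0,1.59,-1.76,0,-1, 0,0,0,1.90,-1.87,0,-1, 0,0,0,2.02,-1.91,0,-1,
```

The fit gives a centre of (0.5336, -0.1544) and r = 28.5 mm, with residuals ≤ 0.13 mm, in agreement with vision. I'll keep turning about the fitted centre.

```bash
cat > nx.py <<'E'
from h import *
import sys,subprocess
C=np.array([.5336,-.1544]);r0=28.5e-3
try: C=np.loadtxt("C.txt")[:2];r0=np.loadtxt("C.txt")[2]
except OSError: pass
prev=float(sys.argv[1]);ends=[float(x) for x in sys.argv[2:]]   # previous dial angle for unwrapping, ends of calls
s,r=st();f=r.inv().apply(s["contact_force"])
p=r.inv().apply(np.r_[s["ee_pos"][:2]-C,0]);a=np.arctan2(p[1],p[0]);a+=2*np.pi*round((prev-a)/2/np.pi);ra=np.hypot(p[0],p[1])
print("t",s["time_s"],"th",a.round(3),"r",(ra*1e3).round(2),"Frad",(f[0]*np.cos(a)+f[1]*np.sin(a)).round(2),"Ftan",(-f[0]*np.sin(a)+f[1]*np.cos(a)).round(2),"Fz",f[2].round(1),"w",(s["grip_width"]*85).round(1),"p",*s["ee_pos"][:2].round(5),*s["contact_force"][:2].round(2))
t=np.arange(1,9)/8;e=3*t**2-2*t**3
for b in ends:
    th=a+(b-a)*e;rr=ra+(r0-ra)*e;o=[]
    for x,q in zip(th,rr): o+=[f"0,0,0,{100*(q*np.cos(x)-ra*np.cos(a)):.2f},{100*(q*np.sin(x)-ra*np.sin(a)):.2f},0,-1"]
    print(b,"["+", ".join(o)+"]");a,ra=b,r0
E
python3 nx.py 3.456 4.9 6.4
```

```text
Traceback (most recent call last):
  File "nx.py", line 9, in <module>
    print("t",s["time_s"],"th",a.round(3),"r",(ra*1e3).round(2),"Frad",(f[0]*np.cos(a)+f[1]*np.sin(a)).round(2),"Ftan",(-f[0]*np.sin(a)+f[1]*np.cos(a)).round(2),"Fz",f[2].round(1),"w",(s["grip_width"]*85).round(1),"p",*s["ee_pos"][:2].round(5),*s["contact_force"][:2].round(2))
                                                                                                                                                                                        ^^^^^^^^^^^^^^^^^^^^^^^^^^
AttributeError: 'float' object has no attribute 'round'
```

```bash
sed -i 's/(s\["grip_width"\]\*85).round(1)/round(s["grip_width"]*85,1)/' nx.py; python3 nx.py 3.456 4.9 6.4
```

```text
t 5.85 th 3.492 r 29.41 Frad -1.66 Ftan -2.06 Fz -6.2 w 12.6 p 0.50533 -0.14627 1.03 -2.43
4.9 [0,0,0,0.07,-0.16,0,-1, 0,0,0,0.30,-0.57,0,-1, 0,0,0,0.73,-1.07,0,-1, 0,0,0,1.33,-1.51,0,-1, 0,0,0,2.03,-1.77,0,-1, 0,0,0,2.67,-1.85,0,-1, 0,0,0,3.12,-1.82,0,-1, 0,0,0,3.29,-1.79,0,-1]
6.4 [0,0,0,0.18,0.04,0,-1, 0,0,0,0.64,0.20,0,-1, 0,0,0,1.22,0.55,0,-1, 0,0,0,1.77,1.11,0,-1, 0,0,0,2.14,1.80,0,-1, 0,0,0,2.30,2.47,0,-1, 0,0,0,2.31,2.95,0,-1, 0,0,0,2.30,3.13,0,-1]
```

Request:
play_rows --deltas '[0,0,0,0.07,-0.16,0,-1,0,0,0,0.3,-0.57,0,-1,0,0,0,0.73,-1.07,0,-1,0,0,0,1.33,-1.51,0,-1,0,0,0,2.03,-1.77,0,-1,0,0,0,2.67,-1.85,0,-1,0,0,0,3.12,-1.82,0,-1,0,0,0,3.29,-1.79,0,-1]'

```text
time_s: 6.65
ee_pos: [0.5365, -0.1259, 0.0695]
ee_rot: [0.999, 0.035, -0.001, 0.0]
contact_force: [-2.1, -0.4, 9.1]
grip_width: 0.151
```

```bash
python3 nx.py 4.9 6.4 7.6
```

```text
t 6.65 th 4.886 r 28.62 Frad -0.61 Ftan -2.02 Fz -9.1 w 12.8 p 0.53654 -0.12594 -2.06 -0.4
6.4 [0,0,0,0.18,0.04,0,-1, 0,0,0,0.65,0.20,0,-1, 0,0,0,1.24,0.55,0,-1, 0,0,0,1.80,1.11,0,-1, 0,0,0,2.17,1.81,0,-1, 0,0,0,2.34,2.48,0,-1, 0,0,0,2.35,2.97,0,-1, 0,0,0,2.34,3.15,0,-1]
7.6 [0,0,0,-0.02,0.15,0,-1, 0,0,0,-0.11,0.52,0,-1, 0,0,0,-0.32,1.03,0,-1, 0,0,0,-0.68,1.54,0,-1, 0,0,0,-1.14,1.96,0,-1, 0,0,0,-1.61,2.24,0,-1, 0,0,0,-1.97,2.39,0,-1, 0,0,0,-2.11,2.43,0,-1]
```

Request:
play_rows --deltas '[0,0,0,0.18,0.04,0,-1,0,0,0,0.65,0.2,0,-1,0,0,0,1.24,0.55,0,-1,0,0,0,1.8,1.11,0,-1,0,0,0,2.17,1.81,0,-1,0,0,0,2.34,2.48,0,-1,0,0,0,2.35,2.97,0,-1,0,0,0,2.34,3.15,0,-1]'

```text
time_s: 7.45
ee_pos: [0.5622, -0.1556, 0.0695]
ee_rot: [0.999, 0.035, -0.0, -0.0]
contact_force: [-0.3, 2.7, 8.4]
grip_width: 0.153
```

```bash
cat >>pts.txt <<'E'
.53654 -.12594 -2.06 -.4
E
python3 - >>pts.txt <<'E'
from h import *
s,_=st();print(*s["ee_pos"][:2].round(5),*s["contact_force"][:2].round(2))
E
python3 fit.py; python3 nx.py 6.4 7.5
```

```text
[ 0.53356 -0.15452  0.02847 -0.00751 -0.00184] res mm [-0.02  0.1  -0.14  0.1  -0.03 -0.01]
t 7.45 th 6.397 r 28.64 Frad -0.44 Ftan -2.7 Fz -8.3 w 13.0 p 0.56221 -0.15562 -0.32 2.71
7.5 [0,0,0,-0.02,0.13,0,-1, 0,0,0,-0.10,0.48,0,-1, 0,0,0,-0.29,0.95,0,-1, 0,0,0,-0.60,1.44,0,-1, 0,0,0,-1.00,1.85,0,-1, 0,0,0,-1.41,2.14,0,-1, 0,0,0,-1.73,2.30,0,-1, 0,0,0,-1.86,2.35,0,-1]
```

Request:
play_rows --deltas '[0,0,0,-0.02,0.13,0,-1,0,0,0,-0.1,0.48,0,-1,0,0,0,-0.29,0.95,0,-1,0,0,0,-0.6,1.44,0,-1,0,0,0,-1,1.85,0,-1,0,0,0,-1.41,2.14,0,-1,0,0,0,-1.73,2.3,0,-1,0,0,0,-1.86,2.35,0,-1]'

```text
time_s: 8.25
ee_pos: [0.5455, -0.1805, 0.0696]
ee_rot: [0.999, 0.035, 0.0, -0.0]
contact_force: [2.4, 1.0, 6.0]
grip_width: 0.151
```

```bash
echo .53356 -.15452 .02847 > C.txt; python3 nx.py 7.5 8.37
```

```text
t 8.25 th 7.495 r 28.55 Frad 0.12 Ftan -2.57 Fz -6.0 w 12.8 p 0.54545 -0.18048 2.38 0.96
8.37 [0,0,0,-0.10,0.04,0,-1, 0,0,0,-0.37,0.11,0,-1, 0,0,0,-0.77,0.17,0,-1, 0,0,0,-1.23,0.17,0,-1, 0,0,0,-1.68,0.09,0,-1, 0,0,0,-2.06,-0.03,0,-1, 0,0,0,-2.31,-0.15,0,-1, 0,0,0,-2.41,-0.20,0,-1]
```

Request:
play_rows --deltas '[0,0,0,-0.1,0.04,0,-1,0,0,0,-0.37,0.11,0,-1,0,0,0,-0.77,0.17,0,-1,0,0,0,-1.23,0.17,0,-1,0,0,0,-1.68,0.09,0,-1,0,0,0,-2.06,-0.03,0,-1,0,0,0,-2.31,-0.15,0,-1,0,0,0,-2.41,-0.2,0,-1]'

```text
time_s: 9.05
ee_pos: [0.5212, -0.1803, 0.0696]
ee_rot: [0.999, 0.035, 0.0, 0.0]
contact_force: [1.4, -1.0, 5.6]
grip_width: 0.15
```

```bash
python3 nx.py 8.37
python3 - <<'E'
from h import *
im=manip.grab_frame("side");cv2.imwrite("pics/s3.png",cv2.resize(im[110:220,260:380],None,fx=6,fy=5.4,interpolation=cv2.INTER_CUBIC))
im=manip.grab_frame("top");cv2.imwrite("pics/t3.png",cv2.resize(im[160:250,330:490],None,fx=5,fy=5,interpolation=cv2.INTER_CUBIC))
E
```

```text
t 9.05 th 8.371 r 28.57 Frad 0.26 Ftan -1.68 Fz -5.6 w 12.7 p 0.52122 -0.18029 1.41 -0.96
```

View pics/t3.png

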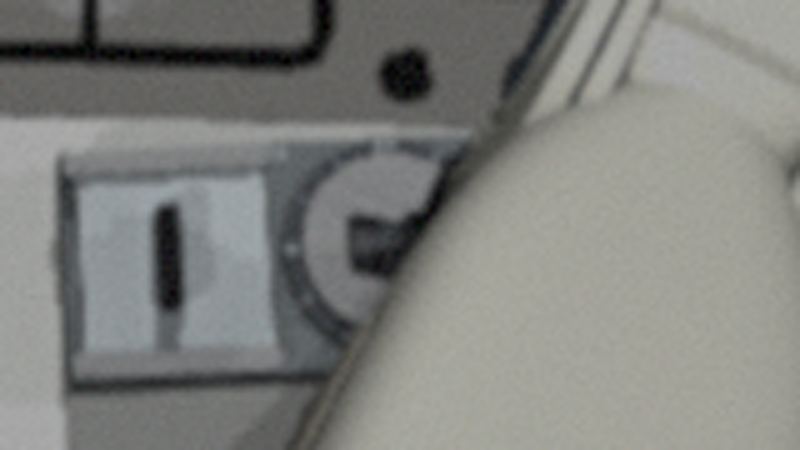

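The arm hides the dial in the top view, with only the hub and the 9–12 o'clock arc visible near (375,245). I'm relying on the kinematic angle of 8.371. I'll pause, then reverse.

Request:
play_rows --deltas '[0,0,0,0,0,0,-1,0,0,0,0,0,0,-1,0,0,0,0,0,0,-1,0,0,0,0,0,0,-1,0,0,0,0,0,0,-1,0,0,0,0.07,0.04,0,-1,0,0,0,0.19,0.11,0,-1,0,0,0,0.3,0.17,0,-1]'

```text
time_s: 9.95
ee_pos: [0.5238, -0.1814, 0.0695]
ee_rot: [0.999, 0.035, -0.001, -0.0]
contact_force: [-1.5, 0.0, 7.9]
grip_width: 0.148
```

```bash
python3 nx.py 8.25 6.75 5.25
```

```text
t 9.95 th 8.274 r 28.65 Frad 0.51 Ftan 1.4 Fz -7.9 w 12.6 p 0.52376 -0.18144 -1.48 0.0
6.75 [0,0,0,0.17,0.07,0,-1, 0,0,0,0.65,0.20,0,-1, 0,0,0,1.35,0.24,0,-1, 0,0,0,2.13,0.07,0,-1, 0,0,0,2.83,-0.30,0,-1, 0,0,0,3.34,-0.77,0,-1, 0,0,0,3.62,-1.17,0,-1, 0,0,0,3.71,-1.33,0,-1]
5.25 [0,0,0,0.08,-0.17,0,-1, 0,0,0,0.23,-0.63,0,-1, 0,0,0,0.30,-1.30,0,-1, 0,0,0,0.19,-2.08,0,-1, 0,0,0,-0.13,-2.79,0,-1, 0,0,0,-0.56,-3.32,0,-1, 0,0,0,-0.93,-3.63,0,-1, 0,0,0,-1.08,-3.73,0,-1]
```

Request:
play_rows --deltas '[0,0,0,0.15,0.05,0,-1,0,0,0,0.62,0.18,0,-1,0,0,0,1.31,0.22,0,-1,0,0,0,2.09,0.05,0,-1,0,0,0,2.79,-0.32,0,-1,0,0,0,3.3,-0.79,0,-1,0,0,0,3.58,-1.19,0,-1,0,0,0,3.67,-1.35,0,-1]'

```text
time_s: 10.75
ee_pos: [0.56, -0.1656, 0.0695]
ee_rot: [0.999, 0.035, -0.0, 0.0]
contact_force: [-0.4, -2.3, 7.7]
grip_width: 0.15
```

```bash
python3 nx.py 6.75 5.25 3.75
```

```text
t 10.75 th 6.752 r 28.66 Frad 0.49 Ftan 2.29 Fz -7.7 w 12.8 p 0.55998 -0.16563 -0.43 -2.3
5.25 [0,0,0,0.08,-0.17,0,-1, 0,0,0,0.23,-0.63,0,-1, 0,0,0,0.30,-1.31,0,-1, 0,0,0,0.19,-2.09,0,-1, 0,0,0,-0.14,-2.81,0,-1, 0,0,0,-0.57,-3.34,0,-1, 0,0,0,-0.94,-3.64,0,-1, 0,0,0,-1.10,-3.74,0,-1]
3.75 [0,0,0,-0.16,-0.09,0,-1, 0,0,0,-0.61,-0.27,0,-1, 0,0,0,-1.28,-0.40,0,-1, 0,0,0,-2.06,-0.34,0,-1, 0,0,0,-2.79,-0.07,0,-1, 0,0,0,-3.35,0.32,0,-1, 0,0,0,-3.68,0.67,0,-1, 0,0,0,-3.79,0.82,0,-1]
```

Tracking is accurate, so I'll run two calls back to back.

Request:
play_rows --deltas '[0,0,0,0.08,-0.17,0,-1,0,0,0,0.23,-0.63,0,-1,0,0,0,0.3,-1.31,0,-1,0,0,0,0.19,-2.09,0,-1,0,0,0,-0.14,-2.81,0,-1,0,0,0,-0.57,-3.34,0,-1,0,0,0,-0.94,-3.64,0,-1,0,0,0,-1.1,-3.74,0,-1]'

```text
time_s: 11.55
ee_pos: [0.5463, -0.1289, 0.0696]
ee_rot: [0.999, 0.035, 0.0, 0.0]
contact_force: [0.9, -1.0, 5.8]
grip_width: 0.15
```

Request:
play_rows --deltas '[0,0,0,-0.16,-0.09,0,-1,0,0,0,-0.61,-0.27,0,-1,0,0,0,-1.28,-0.4,0,-1,0,0,0,-2.06,-0.34,0,-1,0,0,0,-2.79,-0.07,0,-1,0,0,0,-3.35,0.32,0,-1,0,0,0,-3.68,0.67,0,-1,0,0,0,-3.79,0.82,0,-1]'

```text
time_s: 12.35
ee_pos: [0.5089, -0.1398, 0.0695]
ee_rot: [0.999, 0.035, 0.0, -0.0]
contact_force: [1.7, 2.0, 6.6]
grip_width: 0.15
```

```bash
python3 nx.py 3.75 2.25 0.75
```

```text
t 12.35 th 3.751 r 28.7 Frad -0.4 Ftan 2.56 Fz -6.6 w 12.8 p 0.50893 -0.13979 1.66 1.99
2.25 [0,0,0,-0.10,0.16,0,-1, 0,0,0,-0.31,0.59,0,-1, 0,0,0,-0.48,1.26,0,-1, 0,0,0,-0.48,2.04,0,-1, 0,0,0,-0.26,2.80,0,-1, 0,0,0,0.10,3.38,0,-1, 0,0,0,0.42,3.74,0,-1, 0,0,0,0.56,3.86,0,-1]
0.75 [0,0,0,0.15,0.11,0,-1, 0,0,0,0.56,0.35,0,-1, 0,0,0,1.21,0.57,0,-1, 0,0,0,1.99,0.62,0,-1, 0,0,0,2.75,0.46,0,-1, 0,0,0,3.36,0.16,0,-1, 0,0,0,3.74,-0.14,0,-1, 0,0,0,3.87,-0.27,0,-1]
```

Request:
play_rows --deltas '[0,0,0,-0.1,0.16,0,-1,0,0,0,-0.31,0.59,0,-1,0,0,0,-0.48,1.26,0,-1,0,0,0,-0.48,2.04,0,-1,0,0,0,-0.26,2.8,0,-1,0,0,0,0.1,3.38,0,-1,0,0,0,0.42,3.74,0,-1,0,0,0,0.56,3.86,0,-1]'

```text
time_s: 13.15
ee_pos: [0.5172, -0.1781, 0.0695]
ee_rot: [0.999, 0.035, -0.0, -0.0]
contact_force: [-3.3, 1.1, 9.6]
grip_width: 0.152
```

Request:
play_rows --deltas '[0,0,0,0.15,0.11,0,-1,0,0,0,0.56,0.35,0,-1,0,0,0,1.21,0.57,0,-1,0,0,0,1.99,0.62,0,-1,0,0,0,2.75,0.46,0,-1,0,0,0,3.36,0.16,0,-1,0,0,0,3.74,-0.14,0,-1,0,0,0,3.87,-0.27,0,-1]'

```text
time_s: 13.95
ee_pos: [0.5559, -0.1727, 0.0695]
ee_rot: [0.999, 0.035, -0.0, 0.0]
contact_force: [-1.7, -1.9, 7.9]
grip_width: 0.155
```

```bash
python3 nx.py 0.75 -0.65
```

```text
t 13.95 th 0.755 r 28.76 Frad -0.11 Ftan 2.55 Fz -7.9 w 13.2 p 0.55585 -0.17269 -1.68 -1.9
-0.65 [0,0,0,0.11,-0.13,0,-1, 0,0,0,0.37,-0.51,0,-1, 0,0,0,0.63,-1.09,0,-1, 0,0,0,0.76,-1.82,0,-1, 0,0,0,0.70,-2.55,0,-1, 0,0,0,0.50,-3.16,0,-1, 0,0,0,0.27,-3.55,0,-1, 0,0,0,0.17,-3.69,0,-1]
```

Request:
play_rows --deltas '[0,0,0,0.11,-0.13,0,-1,0,0,0,0.37,-0.51,0,-1,0,0,0,0.63,-1.09,0,-1,0,0,0,0.76,-1.82,0,-1,0,0,0,0.7,-2.55,0,-1,0,0,0,0.5,-3.16,0,-1,0,0,0,0.27,-3.55,0,-1,0,0,0,0.17,-3.69,0,-1]'

```text
time_s: 14.75
ee_pos: [0.555, -0.1356, 0.0696]
ee_rot: [0.999, 0.035, 0.0, 0.0]
contact_force: [1.5, -0.8, 6.2]
grip_width: 0.152
```

```bash
python3 nx.py -0.65 -1.565
```

```text
t 14.75 th -0.652 r 28.6 Frad 0.58 Ftan 1.62 Fz -6.2 w 12.9 p 0.555 -0.13559 1.51 -0.83
-1.565 [0,0,0,-0.07,-0.09,0,-1, 0,0,0,-0.27,-0.30,0,-1, 0,0,0,-0.59,-0.57,0,-1, 0,0,0,-1.00,-0.82,0,-1, 0,0,0,-1.44,-0.99,0,-1, 0,0,0,-1.85,-1.08,0,-1, 0,0,0,-2.14,-1.11,0,-1, 0,0,0,-2.26,-1.11,0,-1]
```

Request:
play_rows --deltas '[0,0,0,-0.07,-0.09,0,-1,0,0,0,-0.27,-0.3,0,-1,0,0,0,-0.59,-0.57,0,-1,0,0,0,-1,-0.82,0,-1,0,0,0,-1.44,-0.99,0,-1,0,0,0,-1.85,-1.08,0,-1,0,0,0,-2.14,-1.11,0,-1,0,0,0,-2.26,-1.11,0,-1]'

```text
time_s: 15.55
ee_pos: [0.5316, -0.1261, 0.0696]
ee_rot: [0.999, 0.035, 0.0, -0.0]
contact_force: [2.3, 0.4, 6.0]
grip_width: 0.155
```

```bash
python3 nx.py -1.565 -1.571
```

```text
t 15.55 th -1.567 r 28.49 Frad 0.21 Ftan 2.35 Fz -6.0 w 13.2 p 0.53165 -0.12609 2.33 0.37
-1.571 [0,0,0,-0.00,0.00,0,-1, 0,0,0,-0.00,0.00,0,-1, 0,0,0,-0.00,0.00,0,-1, 0,0,0,-0.01,0.00,0,-1, 0,0,0,-0.01,0.00,0,-1, 0,0,0,-0.01,0.00,0,-1, 0,0,0,-0.01,0.00,0,-1, 0,0,0,-0.01,0.00,0,-1]
```

Request:
play_rows --deltas '[0,0,0,0,0,0,-1,0,0,0,0,0,0,-1,0,0,0,0,0,0,-1,0,0,0,0,0,0,-1,0,0,0,0,0,0,-1,0,0,0,0,0,0,-1,0,0,0,0.07,0,0,-1,0,0,0,0.2,0,0,-1]'

```text
time_s: 16.35
ee_pos: [0.533, -0.1259, 0.0695]
ee_rot: [0.999, 0.035, -0.001, -0.0]
contact_force: [-2.8, -0.3, 9.3]
grip_width: 0.154
```

```bash
python3 nx.py -1.5 -0.1
```

```text
t 16.35 th -1.519 r 28.58 Frad -0.29 Ftan -2.82 Fz -9.3 w 13.1 p 0.53301 -0.12595 -2.8 -0.34
-0.1 [0,0,0,0.17,0.01,0,-1, 0,0,0,0.62,0.10,0,-1, 0,0,0,1.22,0.35,0,-1, 0,0,0,1.82,0.79,0,-1, 0,0,0,2.28,1.37,0,-1, 0,0,0,2.56,1.95,0,-1, 0,0,0,2.66,2.40,0,-1, 0,0,0,2.69,2.57,0,-1]
```

Request:
play_rows --deltas '[0,0,0,0.15,0.01,0,-1,0,0,0,0.59,0.1,0,-1,0,0,0,1.18,0.35,0,-1,0,0,0,1.77,0.79,0,-1,0,0,0,2.23,1.37,0,-1,0,0,0,2.5,1.95,0,-1,0,0,0,2.6,2.4,0,-1,0,0,0,2.63,2.57,0,-1]'

```text
time_s: 17.15
ee_pos: [0.5617, -0.1497, 0.0695]
ee_rot: [0.999, 0.035, -0.0, -0.0]
contact_force: [-0.4, 1.7, 8.1]
grip_width: 0.151
```

```bash
python3 nx.py -0.1 1.045
```

```text
t 17.15 th -0.1 r 28.56 Frad -0.06 Ftan -1.76 Fz -8.1 w 12.9 p 0.5617 -0.14968 -0.35 1.72
1.045 [0,0,0,0.01,0.14,0,-1, 0,0,0,0.00,0.51,0,-1, 0,0,0,-0.09,1.02,0,-1, 0,0,0,-0.30,1.58,0,-1, 0,0,0,-0.63,2.08,0,-1, 0,0,0,-1.00,2.45,0,-1, 0,0,0,-1.29,2.67,0,-1, 0,0,0,-1.41,2.75,0,-1]
```

Request:
play_rows --deltas '[0,0,0,0.01,0.14,0,-1,0,0,0,0,0.51,0,-1,0,0,0,-0.09,1.02,0,-1,0,0,0,-0.3,1.58,0,-1,0,0,0,-0.63,2.08,0,-1,0,0,0,-1,2.45,0,-1,0,0,0,-1.29,2.67,0,-1,0,0,0,-1.41,2.75,0,-1]'

```text
time_s: 17.95
ee_pos: [0.5496, -0.1783, 0.0696]
ee_rot: [0.999, 0.035, 0.0, -0.0]
contact_force: [2.2, 0.1, 6.6]
grip_width: 0.151
```

Request:
play_rows --deltas '[0,0,0,0,0,0,-1,0,0,0,0,0,0,-1,0,0,0,0,0,0,-1,0,0,0,0,0,0,-1,0,0,0,0,0,0,-1,0,0,0,0,0,0,-1,0,0,0,0,0,0,-1,0,0,0,0,0,0,-1]'

```text
time_s: 18.75
ee_pos: [0.5495, -0.1783, 0.0696]
ee_rot: [0.999, 0.035, -0.0, 0.0]
contact_force: [0.6, -1.1, 6.3]
grip_width: 0.151
```

```bash
python3 nx.py 1.045 1.047
```

```text
t 18.75 th 1.05 r 28.65 Frad 1.29 Ftan 0.13 Fz -6.3 w 12.8 p 0.54953 -0.17831 0.61 -1.14
1.047 [0,0,0,-0.00,-0.00,0,-1, 0,0,0,-0.00,-0.00,0,-1, 0,0,0,-0.00,-0.01,0,-1, 0,0,0,-0.00,-0.01,0,-1, 0,0,0,-0.00,-0.01,0,-1, 0,0,0,-0.00,-0.02,0,-1, 0,0,0,-0.00,-0.02,0,-1, 0,0,0,-0.00,-0.02,0,-1]
```

The dial sits at 1.050 with almost no tangential force. I'm releasing and rising straight up.

Request:
play_rows --deltas '[0,0,0,0,0,0,-0.5,0,0,0,0,0,0,-0.3,0,0,0,0,0,0,0,0,0,0,0,0,0,0,0,0,0,0,0,-1,0,0,0,0,0,0,-3,0,0,0,0,0,0,-5,0,0,0,0,0,0,-6,0]'

```text
time_s: 19.55
ee_pos: [0.5505, -0.1785, 0.1316]
ee_rot: [0.999, 0.035, 0.001, 0.001]
contact_force: [0.6, -0.6, 0.4]
grip_width: 0.498
```

Run:
```python
from h import *
s,r=st();print(s["ee_pos"],s["contact_force"],s["grip_width"]*85,to([.522,-.044,.125]),to([.522,-.044,.056]))
im=manip.grab_frame("side");cv2.imwrite("pics/s4.png",cv2.resize(im[130:220,270:370],None,fx=7,fy=6.5,interpolation=cv2.INTER_CUBIC))
```

```text
[ 0.55046598 -0.17849198  0.1315576 ] [ 0.57171459 -0.58317038  0.43235328] 42.304365858757365 [ -1.89 -13.62   0.63] [ -1.9  -13.63   7.53]
```

View pics/s4.png

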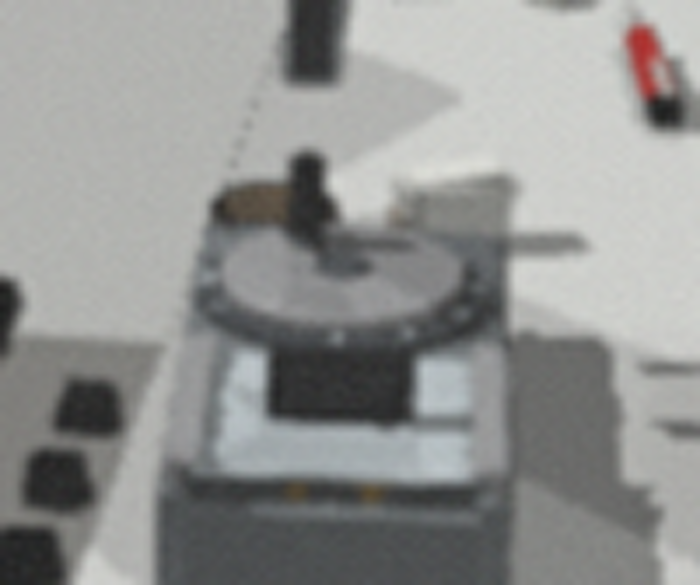

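The pin stands at crop (308,155–235), pointing past the hub at (345,262) to about 2 o'clock, and the hand is clear. Next is the ridge.

Request:
play_rows --deltas '[0,0,0,-0.2,-1.5,0,0,0,0,0,-0.6,-4.5,0,0,0,0,0,-1.1,-8,0,0,0,0,0,-1.5,-11,0,0,0,0,0,-1.8,-13,0.3,0,0,0,0,-1.9,-13.6,0.6,0,0,0,0,-1.9,-13.6,0.6,0,0,0,0,-1.9,-13.6,0.6,0]'

```text
time_s: 20.4
ee_pos: [0.5213, -0.0441, 0.1229]
ee_rot: [0.999, 0.035, -0.0, 0.0]
contact_force: [0.6, -0.5, 0.3]
grip_width: 0.504
```

Request:
play_rows --deltas '[0,0,0,0,0,1.5,0,0,0,0,0,0,3.5,0,0,0,0,0,0,5.5,0,0,0,0,0,0,6.6,0,0,0,0,0,0,6.9,0,0,0,0,0,0,6.9,0,0,0,0,0,0,6.9,0,0,0,0,0,0,6.9,-0.3]'

```text
time_s: 21.2
ee_pos: [0.5218, -0.0441, 0.0551]
ee_rot: [0.999, 0.035, 0.001, 0.0]
contact_force: [0.5, 0.5, -0.6]
grip_width: 0.359
```

Run:
```python
from h import *
s,r=st();print(s["ee_pos"],s["contact_force"],s["grip_width"]*85,to([.522,-.044,.056]))
im=manip.grab_frame("side");cv2.imwrite("pics/s5.png",cv2.resize(im[110:220,260:380],None,fx=6,fy=5.4,interpolation=cv2.INTER_CUBIC))
for v in (72,):print(onz("side",270+308/7-.43,130+158/6.5-.43,.094))
```

```text
[ 0.52179718 -0.04407257  0.05507738] [ 0.45738805  0.52369443 -0.59545787] 30.527498722328616 [ 0.02 -0.01 -0.09]
[ 0.54820883 -0.17700579  0.094     ]
```

View pics/s5.png

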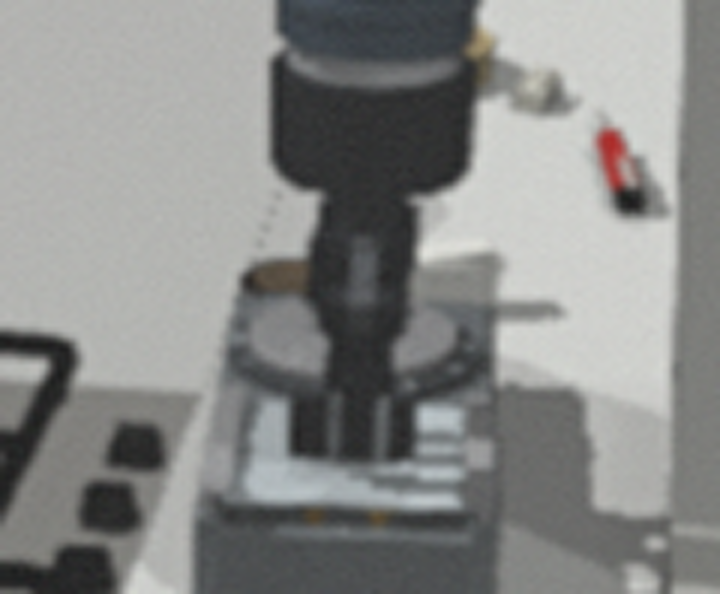

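The fingers straddle the ridge (ridge at crop x 290–412, finger near 360,430). The released pin, seen at (0.548, -0.177), agrees to about 2 mm. I'm closing now.

Request:
play_rows --deltas '[0,0,0,0,0,0,-0.4,0,0,0,0,0,0,-0.5,0,0,0,0,0,0,-0.6,0,0,0,0,0,0,-0.7,0,0,0,0,0,0,-0.8,0,0,0,0,0,0,-1,0,0,0,0,0,0,-1,0,0,0,0,0,0,-1]' --squeeze 25

```text
time_s: 22.05
ee_pos: [0.5214, -0.0441, 0.0544]
ee_rot: [0.999, 0.035, 0.0, 0.0]
contact_force: [-0.9, -3.4, 3.6]
grip_width: 0.134
```

Request:
play_rows --deltas '[0,0,0,0,-0.1,0,-1,0,0,0,0,-0.2,0,-1,0,0,0,0,-0.4,0,-1,0,0,0,0,-0.6,0,-1,0,0,0,0,-0.8,0,-1,0,0,0,0,-0.9,0,-1,0,0,0,0,-1,0,-1,0,0,0,0,-1,0,-1]'

```text
time_s: 22.85
ee_pos: [0.5206, -0.0337, 0.0544]
ee_rot: [0.999, 0.036, 0.0, -0.0]
contact_force: [-1.1, -1.8, 4.9]
grip_width: 0.136
```

Run:
```python
from h import *
s,r=st();print(s["ee_pos"],r.inv().apply(s["contact_force"]),s["grip_width"]*85)
```

```text
[ 0.52059646 -0.03369761  0.05444506] [-1.26860416  1.74569607 -4.85631679] 11.53193224558959
```

The cover slides with little force. I'm continuing.

Request:
play_rows --deltas '[0,0,0,0,-0.3,0,-1,0,0,0,0,-0.7,0,-1,0,0,0,0,-1.2,0,-1,0,0,0,0,-1.7,0,-1,0,0,0,0,-2.2,0,-1,0,0,0,0,-2.5,0,-1,0,0,0,0,-2.7,0,-1,0,0,0,0,-2.7,0,-1]'

```text
time_s: 23.65
ee_pos: [0.5185, -0.0065, 0.0544]
ee_rot: [0.999, 0.036, 0.0, -0.0]
contact_force: [-1.3, -0.7, 6.0]
grip_width: 0.137
```

Request:
play_rows --deltas '[0,0,0,0,-0.05,0,-1,0,0,0,0,-0.1,0,-1,0,0,0,0,-0.15,0,-1,0,0,0,0,-0.2,0,-1,0,0,0,0,-0.25,0,-1,0,0,0,0,-0.3,0,-1,0,0,0,0,-0.3,0,-1,0,0,0,0,-0.3,0,-1]'

```text
time_s: 24.45
ee_pos: [0.5185, -0.0053, 0.0544]
ee_rot: [0.999, 0.035, -0.0, 0.001]
contact_force: [-1.6, -10.8, 3.8]
grip_width: 0.133
```

Run:
```python
from h import *
s,r=st();print(s["ee_pos"],r.inv().apply(s["contact_force"]),s["grip_width"]*85, np.linalg.norm(s["ee_pos"]-[.5214,-.0441,.0544]))
```

```text
[ 0.51846664 -0.0052586   0.05441247] [-2.33538737 10.63313254 -3.73249808] 11.29866670821879 0.038952013269846715
```

The end stop is felt: 10.6 N at 39 mm, with the command running 1.8 mm ahead. I'm releasing and rising.

Request:
play_rows --deltas '[0,0,0,0,0,0,-0.5,0,0,0,0,0,0,-0.2,0,0,0,0,0,0,0,0,0,0,0,0,0,0,0,0,0,0,0,-1.5,0,0,0,0,0,0,-4,0,0,0,0,0,0,-8,0,0,0,0,0,0,-11,0]'

```text
time_s: 25.25
ee_pos: [0.5185, -0.0038, 0.1661]
ee_rot: [0.999, 0.036, 0.0, -0.0]
contact_force: [1.0, -0.3, -0.4]
grip_width: 0.5
```

Request:
play_rows --deltas '[0,0,0,-1,0,-2,0,0,0,0,-4,0,-4,0,0,0,0,-8,0,-5,0,0,0,0,-12,0,-5,0,0,0,0,-14,0,-5,0,0,0,0,-15,0,-5,0,0,0,0,-15,0,-5,0,0,0,0,-15,0,-5,0]'

```text
time_s: 26.05
ee_pos: [0.3698, -0.0147, 0.2144]
ee_rot: [0.999, 0.035, 0.0, 0.0]
contact_force: [0.1, -0.1, -0.1]
grip_width: 0.505
```

Run:
```python
from h import *
s,r=st();print(s["time_s"],s["ee_pos"],s["contact_force"],s["grip_width"]*85)
a=manip.grab_frame("top")[160:250,330:490];b=manip.grab_frame("side")[140:230,270:370]
f=lambda x:cv2.resize(x,(640,300 if x is b else 360),interpolation=cv2.INTER_CUBIC)
cv2.imwrite("pics/e.png",np.vstack([cv2.resize(a,(533,300),interpolation=cv2.INTER_CUBIC),cv2.resize(b,(533,300),interpolation=cv2.INTER_CUBIC)]))
```

```text
26.05 [ 0.3697507  -0.01473181  0.21439182] [ 0.07031049 -0.09878508 -0.11953318] 42.90683189945943
```

View pics/e.png

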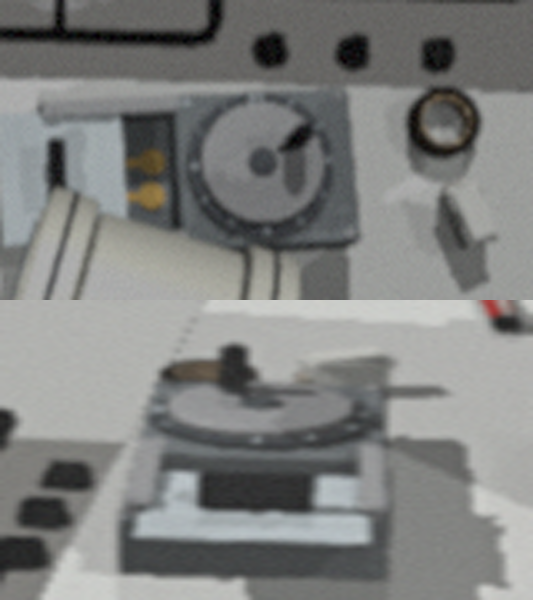

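The top half shows the cover open with both keys at (150,160/195) and the ridge at x≈56. It has shifted about 16.8 px, or 40 mm. The pin at (298,138) points to 2 o'clock, the tape and insert are where they were, and the hand is clear.

```bash
python3 -c "
from plant import manip
print(manip.sign_off())"
```

```text
the job is handed in; nothing more can be done
None
```

The key safe is open and the job is handed in. It took about 26 s of robot time, and `sign_off` gave no verdict.

**What I did:**
- **Finding the dial:** I pinched the crank pin, made a few gentle arcs, and fitted the dial centre to (0.5336, -0.1545) with a pin radius of 28.5 mm. The fit residuals were at most 0.14 mm and it agreed with the camera to about 1 mm.
- **Dialling:** I turned clockwise to 8.371, anticlockwise to -1.567, then clockwise to 1.050, against targets of 8.378, -1.571 and 1.047. I paused about 0.6–0.8 s at each stop.
- **Cover:** I slid it open by its ridge until the end stop pushed back with about 10 N, then let go and backed the hand away.

**Last checks:**
- **Cover:** the ridge has moved about 40 mm in the image, and the keys are visible.
- **Dial:** the pin points to 2 o'clock. The side view agrees with the arm's reading to about 2 mm.
- **Strain on the pin:** sideways force stayed at or below 2.8 N (about 1.4 mm) at every reading, and below 0.6 N through most of the turning. I only had readings at the end of each move.
- **Small things:** the tape roll and switch insert look untouched. The terminal strip was outside the last picture, and the arm never went near it.
- **Hand:** it is clear, with contact force near zero.

**Not confirmed:** the arm hid the dial from the top camera at the first stop, so I had no camera check of the dial at 4 or 9. Those two angles come from the arm's own position, with the safe's yaw measured only in the first picture.

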